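# Unclip the flat-headed punches and stand them in the holder

## Task

Set up the hand press for the next order: pull the two flat-headed punches up out of the sprung catches of the tool rail and stand each one nose down in an empty square tube of the holder, its collar resting on the tube's rim. Leave the round-headed punches clipped in the rail, and do not disturb the press lever or anything else on the table.

Things in the scene. Friction and masses are not known exactly. Their poses are not given: they have to be found in the camera images.
- rail: fixed grey metal tool rail on two end posts and a base plate, 290 mm long along its y, 100 mm wide, top 80 mm above the table. Origin: on the table, under the line of slots; z up. Five 14 mm square slots at y = -92, -46, 0, 46, 92 mm (x = 0), each holding a punch; which is where varies. See rail_slots for the catches.
- rail_slots (a point): centre of the rail's top at the middle slot, 80 mm above the table. Under each slot, on the rail's +x side, a sprung roller catch bites into the punch's notch; a straight pull up makes it yield within the first 10 mm, at about 8 to 13 N including the weight. The punch is clear of the rail once lifted 62 mm.
- holder: fixed wooden base plate of the holder, 75 x 185 x 12 mm, carrying three square tubes in a row along its y at -56, 0 and 56 mm. Origin: centre of its underside on the table. Rail and holder stand one to the left and one to the right of the press, either way round.
- flat_1: FLAT-HEADED steel punch, to be moved; ~180 g. Origin: tip of its nose (lower end); z up its axis, y along the blade's width and the rail. Square 12 mm shank; collar; above it an upright blade 12 mm thick (x) x 30 wide (y) x 50 high, top 115 mm above the nose. Starts upright, nose 20 mm above the table, collar on the rail's top, axes parallel to the rail's.
- flat_2: FLAT-HEADED steel punch, to be moved; ~180 g. Origin: tip of its nose (lower end); z up its axis, y along the blade's width and the rail. Square 12 mm shank; collar; above it an upright blade 12 mm thick (x) x 30 wide (y) x 50 high, top 115 mm above the nose. Starts upright, nose 20 mm above the table, collar on the rail's top, axes parallel to the rail's.
- flat_1_collar (a point): centre of the underside of flat_1's 30 x 30 x 5 mm collar, 60 mm above its nose. Shank below: 12 mm square, last 8 mm tapered to 8 mm dia.; on its +x side a 4 mm deep notch, 24 to 38 mm above the nose, holds the catch's roller.
- flat_2_collar (a point): centre of the underside of flat_2's 30 x 30 x 5 mm collar, 60 mm above its nose. Shank below: 12 mm square, last 8 mm tapered to 8 mm dia.; on its +x side a 4 mm deep notch, 24 to 38 mm above the nose, holds the catch's roller.
- round_1: ROUND-HEADED steel punch, to be left clipped in the rail: shank, collar and catch as the flat-headed ones, but the head is a ball of 24 mm dia. on a 12 mm stem, its top 107 mm above the nose. Origin: tip of its nose.
- round_2: ROUND-HEADED steel punch, to be left clipped in the rail: shank, collar and catch as the flat-headed ones, but the head is a ball of 24 mm dia. on a 12 mm stem, its top 107 mm above the nose. Origin: tip of its nose.
- round_3: ROUND-HEADED steel punch, to be left clipped in the rail: shank, collar and catch as the flat-headed ones, but the head is a ball of 24 mm dia. on a 12 mm stem, its top 107 mm above the nose. Origin: tip of its nose.
- tube_a: square steel tube on the holder, open at the top, closed at the bottom, outside 29 mm, inside 21 mm square, 72 mm tall, inner depth 68 mm. Origin: centre of its underside, 12 mm above the table; its mouth is at 84 mm above the table. Empty.
- tube_b: square steel tube on the holder, open at the top, closed at the bottom, outside 29 mm, inside 21 mm square, 72 mm tall, inner depth 68 mm. Origin: centre of its underside, 12 mm above the table; its mouth is at 84 mm above the table. Empty.
- tube_c: square steel tube on the holder, open at the top, closed at the bottom, outside 29 mm, inside 21 mm square, 72 mm tall, inner depth 68 mm. Origin: centre of its underside, 12 mm above the table; its mouth is at 84 mm above the table. Taken by the burnisher. Which place in the row each tube has varies.
- tube_a_mouth (a point): centre of tube_a's mouth, in the plane of its rim, 84 mm above the table
- tube_b_mouth (a point): centre of tube_b's mouth, in the plane of its rim, 84 mm above the table
- burnisher: loose walnut burnishing tool standing in tube_c, to be left: 30 mm flange on the rim, round handle 24 mm dia. above it, top 139 mm above the table. Origin: on its axis at the lower end, 24 mm above the table.
- press: fixed cast iron hand press between rail and holder, at the far side. Origin: centre of its base's underside. Base 240 (x) x 150 (y) x 30 mm; column at the back; head 85 mm wide from 257 to 333 mm above the table, reaching from 105 mm beyond the origin to 95 mm before it (-x).
- lever_ball (a point): centre of the 32 mm ball at the end of the polished lever, a 14 mm rod that reaches 190 mm from its pivot (70 mm before the press's origin, 298 mm above the table) towards the robot; 230 to 300 mm above the table. The lever hinges up and down and stays where it is by stiff friction.
- oil_bottle: loose white plastic bottle, 52 mm dia., 160 mm tall, upright. Origin: centre of its underside.
- eyelet_tin: loose open tin of brass eyelets, 76 mm dia., 30 mm tall. Origin: centre of its underside. Bottle and tin stand in the middle, one nearer the robot and one nearer the press, either way round.
- tongs: loose chrome tongs lying flat on the table on the far left, 212 mm long, 44 mm wide, 13 mm high. Origin: middle of its underside.
- screwdriver: loose wood-handled screwdriver lying on the table at the far right, 190 mm long. Origin: middle of its underside.
- card_stack: loose stack of cards, 70 x 100 x 28 mm, near left. Origin: centre of its underside.
- tape_roll: loose roll of paper tape lying flat, 90 mm dia., 45 mm high, near right. Origin: centre of its underside.
Mind the look-alikes: they are no part of the job. What is shaped like the flat_1 but green or red is not meant.

How it is judged:
By the outcome, as a careful person would: the job done as asked, in the order asked, and still so for the second after the job is handed in, with the robot touching nothing.
It also fails if it takes over 72 s, if anything falls off the work surface, if the arm or the gripper's body presses on something with over 40 N, if the wrist force passes 120 N, or if a joint passes its speed limit or range.

## Robot

A 6-joint arm with a two-finger parallel gripper is mounted at the origin on the work surface. World frame = base frame: x ahead of the robot, y to its left, z up, the work surface at z = 0. Lengths are in mm, angles in rad, forces in N, time in s.
With the tool pointing down it reaches from about 150 to 775 mm from the base axis. Payload 6.1 kg.
Tool frame: the origin (TCP) lies at the very end of the fingers, on their centre line; the grasp point (between the pads) lies 19 mm behind it (ctrl.tcp_to_grasp is the distance from the TCP to the grasp point, in mm); x points along the fingers, y is the direction in which the jaws open and shut, and the axes are right-handed (so a half turn about x gives the same grasp; the last joint's range is limited). The gripper opens to 85 mm and grips with 20 to 120 N. Pads are 22 mm wide; open, the fingers measure 114 mm over their backs; the gripper's body (76 mm by 85 mm) begins 54 mm behind the grasp point. The pads swing forward as they close: fully open they stand 13 mm farther back than shut.
Start: joints at [-1.175, 0.126, -0.04, 1.405, 0, 1.571], TCP at [202.404, -484.397, 231.295] pointing down, gripper open.
Joint ranges: [-2.72, 2.72], [-0.95, 1.95], [-1.27, 1.35], [-1.78, 2.02], [-1.46, 1.47], [-3.14, 3.14]. Speed limits (rad/s): [2.39, 2.39, 3.01, 3.14, 3.14, 3.14].

## Interface

Orientations are given as a 3x3 rotation matrix whose columns are the frame's x, y, z axes.
In Python, from rig import ctrl gives the robot as it stands.
- The arm moves only by the tool drive_tool, never from a script. Its argument "steps" is a list of rows, each a list of 2 entries, a list of its own where there are three numbers: the shift along the tool's x, y, z in units of 30 mm (1.0 is 30 mm), then the turn about the tool's x in units of 5 degrees (1.0 is 5 degrees). A call has 1 to 12 rows; each row shifts and turns the commanded pose from where the row before left it, along the tool's axes as they then stand; what a row does not reach is not made up. A row lasts 1/8 s, in which the tool goes at most 62.5 mm and 10.7 degrees, less where a joint would pass 70% of its speed; a pose out of reach is approached as far as the arm can. A call is refused whole if a number of a shift passes 1 or a number of a turn 1, either way. A call with a gripper value outside its range is refused whole. "jaw" is the finger opening in mm, from 0 to 85.4, set as the call begins (left out, the last holds). The fingers move at their own pace and stop on an object; the grip force is fixed at half the most. Time passes only in rows, so rows that do not move let the fingers close. It gives the time, the measured TCP pose, the force and the opening at its end, in the units of the state.
- ctrl.get_obs(): the state, without advancing time (a new reading comes with each control period).
- ctrl.snapshot(name): name is "side" or "top"; returns a dict with "frame" (420x560x3 uint8, red, green, blue), "range_z" (420x560 float32, mm along the optical axis (not along the pixel's ray), 0 where there is no reading), "K" (3x3 intrinsics, pixels), "dist_coeffs" ([k1, k2, p1, p2, k3] as OpenCV has them; the pictures are not rectified), "T" (4x4, takes a point from camera to world coordinates). Camera axes: x right, y up, looking along -z (the intrinsics and any distortion apply to the point x, -y, -z); pixel columns grow to the right and rows downward; lengths in mm; the calibration is good to about 2 mm. A picture is of the moment at which its call begins.
- ctrl.sign_off(): hands the job in, once; it reports no verdict.
The state is a dict: "time_s": time; "q": joint angles; "qvel": joint speeds; "joint_torque": joint torques, N m; "ee_pos": TCP position; "eef_rot": TCP orientation; "force": force on the tool from outside, world axes, zero at the start; "torque": the same for the moment, N m; "gripper_width": finger opening in mm.
Only numpy, scipy, OpenCV 4.12 (cv2) and the standard library are available. Lean on these libraries where they do the work, as an engineer would, in place of code of your own. Each camera call takes 0.05 s, during which the arm holds its last target.

## Working session

There is one attempt and no reset: what is moved stays moved. The work goes in short steps, Python scripts to look and compute and a tool call to move; the robot and the scene stay as the last step left them, time stands still between calls to the robot, and variables do not carry over. Pictures are saved under pics/ and viewed, and the job is handed in when it is done.

Besides the shell and the picture viewer there is one more tool, called after "Call:" in YAML: its name, and indented under it one key for each argument. drive_tool: Moves the arm, as the interface text tells. Its arguments: {"type":"object","properties":{"steps":{"type":"array","items":{"type":"array"}},"jaw":{"type":"number"}},"required":["steps"]}

```bash
ls; mkdir -p pics; python3 - <<'E'
from rig import ctrl
import cv2, numpy as np, pickle
o=ctrl.get_obs(); print(o)
d={}
for n in("side","top"):
    s=ctrl.snapshot(n); d[n]=s; cv2.imwrite(f"pics/{n}0.png",s["frame"][:,:,::-1]); print(n,s["K"],s["dist_coeffs"],s["T"])
pickle.dump(d,open("s0.pkl","wb"))
E
```

```text
pics
{'time_s': 0.0, 'q': array([-1.17499979e+00,  1.26379142e-01, -4.06149922e-02,  1.40541485e+00,
        1.31710670e-06,  1.57080863e+00]), 'qvel': array([-0.00137251,  0.00021204, -0.0017544 , -0.00014758,  0.00079023,
       -0.00208113]), 'joint_torque': array([-1.34762777e-04, -4.35915077e+01,  3.52924204e+01,  1.73005345e-02,
       -7.56563077e-05,  5.56359097e-06]), 'ee_pos': array([ 202.24945985, -484.0263853 ,  230.52573517]), 'eef_rot': array([[-6.20534684e-04,  3.85531419e-01, -9.22694500e-01],
       [ 1.48849207e-03, -9.22693299e-01, -3.85531919e-01],
       [-9.99998700e-01, -1.61265938e-03, -1.29726782e-06]]), 'force': array([ 0.26436171, -0.5414817 ,  1.05351576]), 'torque': array([ 0.03460254,  0.08685562, -0.01927443]), 'gripper_width': 85.32823257240756}
side [[546.40646015   0.         281.19974621]
 [  0.         546.40646015 211.04893698]
 [  0.           0.           1.        ]] [0.0381668 0.        0.        0.        0.       ] [[ 8.72828648e-01  3.30571666e-01 -3.59016051e-01 -4.34594101e+00]
 [-4.87764712e-01  5.66799065e-01 -6.63946086e-01 -1.00692069e+03]
 [-1.59918020e-02  7.54626525e-01  6.55959655e-01  1.16119694e+03]
 [ 0.00000000e+00  0.00000000e+00  0.00000000e+00  1.00000000e+00]]
top [[428.34411775   0.         282.05867041]
 [  0.         428.34411775 211.60111638]
 [  0.           0.           1.        ]] [-0.06547328  0.          0.          0.          0.        ] [[ 8.05183137e-02  9.71776141e-01 -2.21738432e-01  3.48154319e+02]
 [-9.96747091e-01  7.92745611e-02 -1.45183122e-02 -8.12378230e+00]
 [ 3.46966748e-03  2.22186127e-01  9.74998096e-01  1.20372909e+03]
 [ 0.00000000e+00  0.00000000e+00  0.00000000e+00  1.00000000e+00]]
```

View pics/side0.png

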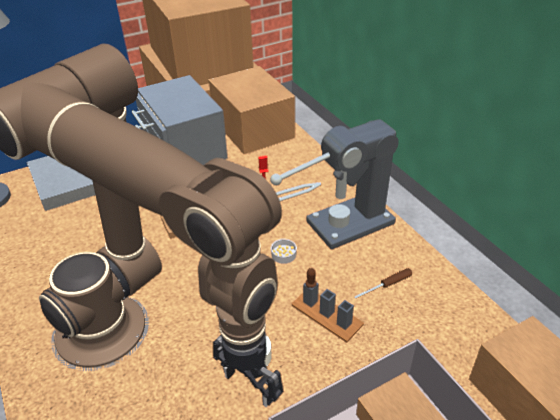

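View pics/top0.png

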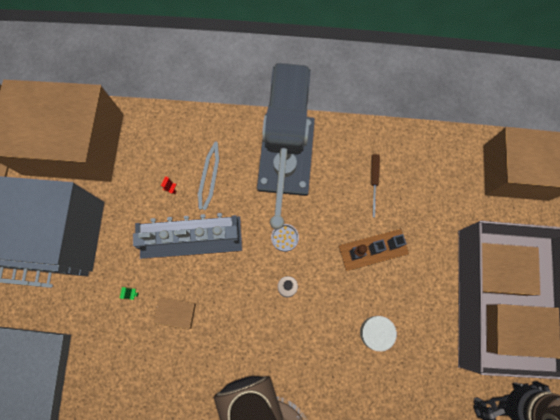

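The top view shows the rail at the left (about 188,235), the holder at the right (375,250) with the burnisher in its left tube (361,252), and the press lever between them. The arm hides the rail in the side view. I'll zoom in on both and pull heights from the range image.

```bash
cat > h.py <<'E'
import numpy as np,cv2,pickle
def w(s,uv,rz=None,z=None):
    uv=np.asarray(uv,float).reshape(-1,1,2)
    n=cv2.undistortPoints(uv,s["K"],s["dist_coeffs"]).reshape(-1,2)
    d=np.c_[n[:,0],-n[:,1],-np.ones(len(n))]
    R=s["T"][:3,:3];t=s["T"][:3,3]
    D=d@R.T
    if z is not None: k=(z-t[2])/D[:,2]
    else: k=np.asarray(rz,float)
    return t+D*k[:,None]
def cloud(s):
    h,wd=s["range_z"].shape
    u,v=np.meshgrid(np.arange(wd),np.arange(h))
    return w(s,np.c_[u.ravel(),v.ravel()],s["range_z"].ravel()).reshape(h,wd,3)
def proj(s,P):
    R=s["T"][:3,:3];t=s["T"][:3,3]
    c=(np.atleast_2d(P)-t)@R; c=c*[1,-1,-1]
    return cv2.projectPoints(c,np.zeros(3),np.zeros(3),s["K"],s["dist_coeffs"])[0].reshape(-1,2)
E
python3 - <<'E'
from h import *
d=pickle.load(open("s0.pkl","rb"));s=d["top"]
f=s["frame"][:,:,::-1]
a=cv2.resize(f[205:265,120:255],None,fx=5.9,fy=5.9,interpolation=cv2.INTER_CUBIC)
b=cv2.resize(f[220:280,330:420],None,fx=5.9,fy=5.9,interpolation=cv2.INTER_CUBIC)
cv2.imwrite("pics/a.png",a);cv2.imwrite("pics/b.png",b)
C=cloud(s);z=C[...,2]
zz=np.clip(z*1.6,0,255).astype(np.uint8)
c=cv2.resize(cv2.applyColorMap(zz[205:265,120:255],2),None,fx=5.9,fy=5.9,interpolation=0)
cv2.imwrite("pics/c.png",c)
# table heights
print(np.median(z[300:310,230:260]), s["range_z"][240,180:200])
np.set_printoptions(linewidth=250)
print(z[215:258:2,132:246:5].astype(int))
print(z[236:270:2,338:412:3].astype(int))
E
```

```text
0.5986546470933263 [1129.4308 1128.9368 1125.9276 1126.8195 1124.9443 1126.6006 1127.7585
 1128.0416 1128.3593 1126.8068 1130.8263 1133.5432 1136.3778 1134.6924
 1134.4106 1135.4849 1130.8773 1132.2928 1134.5972 1135.2537]
[[   0    5    0    0   -3    2    0    1   -1    0   -1    0    1    6   58   -2    4   54   48    3   65    1    2]
 [  -2   -1    5    1    2    0    5   55   -1   -1   -3   61    1    1   55    2    0    0    0    6   68   45   -2]
 [   1    1    0   -1   58    0    2   60    0    3    3   53    2    0   53   64   64   65   62   68   66   51   -5]
 [   2    3    4   -3   52    2    2    3    8   64   63   69   63   62   66   68   67   67   66   63   65   52    2]
 [   1   68    5    7   68   65   66   66   67   63   63   63   63   67   66   63   65   59   69   63   70   55   -3]
 [   0   69   65   62   61   65   67   65   63   66   65   67   66   70   66   63   67   63   70   65   68   61    2]
 [  -1   66   67   64   64   65   62   69   69   65   69   68   63   63   65   66   81  129   86   83   81   63   -2]
 [   4   67   66   68   67   64   67   66   63   66
[... 3196 characters left out ...]
  6    7   12   11    9   12    3    3   -1    0    0    0]
 [  -3    2   14   10   13   14   13   12   18   15   10    7   15   12   11   12    4    0   -2    1   -1    0    2    1    1]
 [   2    0   14   16   10   10   14   13   11   14    9   15   12   16    2    3    4    0    2    0    0    0    2    2   -1]
 [  -4    1   10   12   11   14   15   13   14   13   10    0    0    1   -3   -1    0   -5    0   -3   -1    2    0   -1   -1]
 [   0    4    6   14   14   13   10   12    9    2    2   -1    1   -1    3    0    0    0    0   -3    3    2   -1    3    0]
 [   0    2    0   12   11   10    4   -3    0    0    0    0    2    2    2    1    0    1    1    1   -4    1   -1   -3    0]]
```

```bash
sleep 1
```

```text
(no output)
```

View pics/a.png

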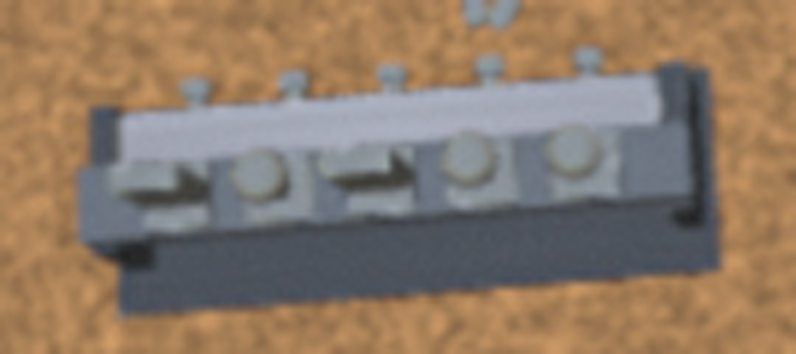

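View pics/b.png

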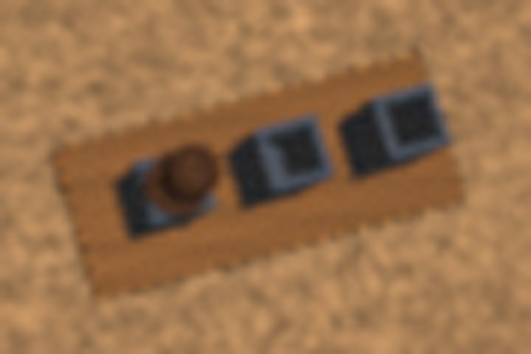

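View pics/c.png

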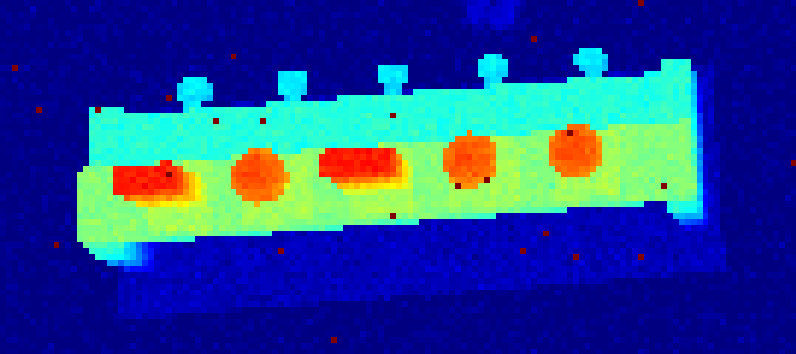

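Flat punches are in the leftmost and middle slots of the rail. The catches are on the far side. The centre and right tubes of the holder are empty. Next I'll measure.

```bash
cat > m.py <<'E'
from h import *
np.set_printoptions(precision=1,suppress=True,linewidth=200)
d=pickle.load(open("s0.pkl","rb"));s=d["top"]
C=cloud(s);z=C[...,2]
def box(m,zp,name):
    n,l,st,c=cv2.connectedComponentsWithStats(m.astype(np.uint8),connectivity=4)
    for i in range(1,n):
        if st[i,4]<25: continue
        v,u=np.nonzero(l==i)
        P=w(s,np.c_[u,v],z=zp)[:,:2]
        r=cv2.minAreaRect(P.astype(np.float32))
        print(name,st[i,4],"mean",P.mean(0),"rect",np.array(r[0]),np.array(r[1]),round(r[2],1), "px",c[i], 'z',np.median(z[l==i]))
R=np.zeros(z.shape,bool);R[200:270,120:260]=1
z=cv2.medianBlur(z.astype(np.float32),3)
box(R&(z>131)&(z<150),135,"blade")
box(R&(z>112)&(z<150),127,"heads")
box(R&(z>3),0,"all")
H=np.zeros(z.shape,bool);H[225:275,335:415]=1
box(H&(z>127)&(z<150),139,"burn")
box(H&(z>5)&(z<20),12,"plate")
g=cv2.cvtColor(s["frame"],cv2.COLOR_RGB2HSV)
M=np.zeros(z.shape,bool);M[180:300,262:305]=1
box(M&(z>130)&(z<175),160,"bottle")
box(M&(z>200)&(z<320),260,"lever")
B=np.zeros(z.shape,bool);B[100:235,262:315]=1
v,u=np.nonzero(M&(z>200)&(z<340)&(np.arange(420)[:,None]>210));print("leverball",np.c_[C[v,u]].mean(0),C[v,u].min(0),C[v,u].max(0))
E
python3 m.py
```

```text
blade 54 mean [517.4 263.5] rect [517.1 263.2] [10.3 28.3] 4.8 px [179.4 231.9] z 135.42622
blade 50 mean [502.6 353. ] rect [502.4 352.8] [12.1 26.1] 13.0 px [144.  234.7] z 134.98303
heads 68 mean [531.3 169.7] rect [531.4 169.8] [21.  20.5] 6.4 px [217.  230.1] z 123.76015
heads 69 mean [523.  214.9] rect [522.6 215.2] [21.1 20.5] 6.9 px [199.1 231.8] z 123.02936
heads 70 mean [509.1 305.8] rect [508.5 305.3] [22.6 21.4] 51.3 px [163.4 234.2] z 123.01502
heads 76 mean [517.5 262.4] rect [517.3 262.5] [13.  33.7] 4.7 px [180.5 232.4] z 134.00519
heads 72 mean [502.5 352.6] rect [503.2 352.9] [15.6 31.5] 4.8 px [145.1 235.3] z 134.04239
all 108 mean [624.  238.1] rect [623.1 237.4] [29.8 35. ] 4.6 px [203.6 204.7] z 10.354466
all 3956 mean [528.  271.8] rect [531.7 276. ] [120.8 314.6] 9.3 px [187.9 236.4] z 65.62455
burn 65 mean [ 511.9 -200.1] rect [ 511.4 -200.5] [21. 20.] 48.4 px [362.1 248.5] z 135.79929
plate 1169 mean [ 527.3 -248.9] rect [ 532.  -254.7] [ 76.3 188.7] 19.0 px [371.1 250.7] z 12.72826
bottle 80 mean [407.1 -21.7] rect [407.2 -22.6] [21.5 21.7] 4.6 px [288.1 284.5] z 160.78517
lever 386 mean [571.9  15.2] rect [580.2  18.7] [112.2  31.5] 4.6 px [278.3 207.5] z 284.4983
leverball [534.7  14.7 296. ] [348.2  -8.1   3.1] [ 609.3   32.  1203.7]
```

```bash
cat >> m.py <<'E'
print('----')
K=np.zeros(z.shape,bool);K[225:275,372:415]=1
zr=C[...,2]
for lo in (74,78):
    for rng in ((367,386),(386,410)):
        k=np.zeros(z.shape,bool);k[225:275,rng[0]:rng[1]]=1
        v,u=np.nonzero(k&(zr>lo)&(zr<95))
        P=w(s,np.c_[u,v],z=84)[:,:2].astype(np.float32)
        r=cv2.minAreaRect(P);print(lo,len(P),r)
f=s["frame"]
big=cv2.resize(f[225:270,335:415],None,fx=10,fy=10,interpolation=cv2.INTER_CUBIC)[:,:,::-1].copy()
a=np.radians(19);ey=np.array([-np.sin(a),np.cos(a)]);ex=np.array([np.cos(a),np.sin(a)]);c0=np.array([532,-254.7])
def ln(c,hx,hy,zz):
    Q=[np.r_[c+sx*hx*ex+sy*hy*ey,zz] for sx,sy in((1,1),(1,-1),(-1,-1),(-1,1))]
    p=(proj(s,np.array(Q))+.5-[335,225])*10
    cv2.polylines(big,[p.astype(int)],True,(0,255,0),1)
ln(c0,37.5,92.5,12)
for k in(-56,0,56): ln(c0+k*ey,14.5,14.5,84)
ln(c0,10.5,10.5,84);ln(c0-56*ey,10.5,10.5,84)
cv2.imwrite("pics/d.png",big)
big=cv2.resize(f[205:265,120:255],None,fx=5.9,fy=5.9,interpolation=cv2.INTER_CUBIC)[:,:,::-1].copy()
def ln2(c,hx,hy,zz):
    Q=[np.r_[c+sx*hx*ex+sy*hy*ey,zz] for sx,sy in((1,1),(1,-1),(-1,-1),(-1,1))]
    p=(proj(s,np.array(Q))+.5-[120,205])*5.9
    cv2.polylines(big,[p.astype(int)],True,(0,255,0),1)
a=np.radians(8.9);ey=np.array([-np.sin(a),np.cos(a)]);ex=np.array([np.cos(a),np.sin(a)]);c0=np.array([517.2,263])
ln2(c0,6,15,135);ln2(c0+92*ey,6,15,135);ln2(c0,15,15,85);ln2(c0+92*ey,15,15,85);ln2(c0,50,145,0)
cv2.imwrite("pics/e.png",big)
E
python3 m.py|sed -n '/---/,$p'
```

```text
----
74 83 ((531.6861572265625, -254.0948486328125), (29.687002182006836, 32.489864349365234), 20.202926635742188)
74 88 ((546.4033813476562, -295.7911682128906), (29.588878631591797, 56.64822769165039), 18.421396255493164)
78 71 ((531.9890747070312, -254.42530822753906), (29.461212158203125, 30.817794799804688), 18.460060119628906)
78 74 ((546.2806396484375, -295.5840759277344), (29.26462745666504, 56.683692932128906), 19.47555923461914)
```

```bash
sleep 2
```

```text
(no output)
```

View pics/d.png

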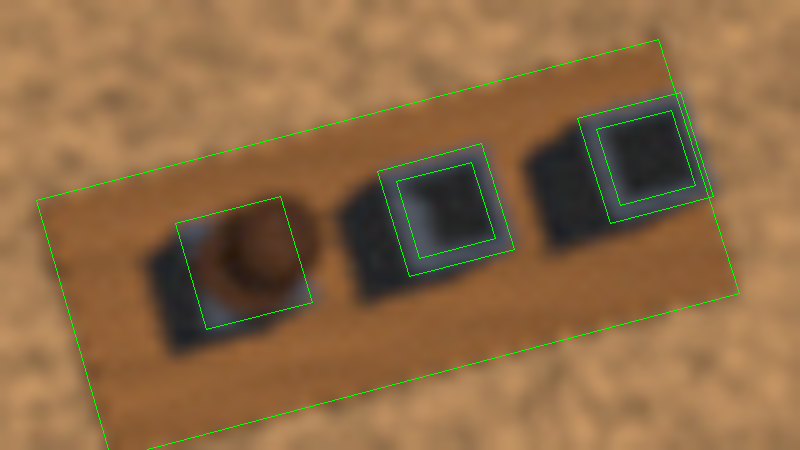

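View pics/e.png

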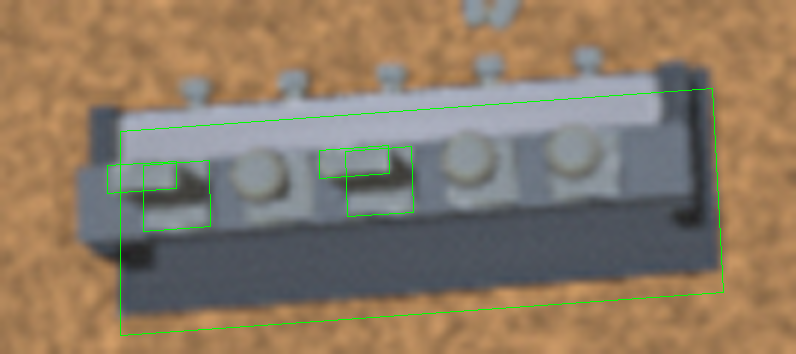

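```bash
cat > plan.py <<'E'
import numpy as np, json
from rig import ctrl
def yaw(R): return np.degrees(np.arctan2(R[1,1],R[0,1]))
def plan(wps, step=29.0):
    """wps: (x,y,z,yaw_of_tool_y or None). prints rows; simulates rounding"""
    o=ctrl.get_obs(); p=o["ee_pos"].copy(); a=yaw(o["eef_rot"]); rows=[]
    for W in wps:
        n=None
        g=np.array(W[:3],float); ga=a if W[3] is None else W[3]
        st=W[4] if len(W)>4 else step
        n=int(max(1,np.ceil(np.linalg.norm(g-p)/st),np.ceil(abs(ga-a)/4.9)))
        for i in range(n):
            r=np.radians(a); y=np.array([np.cos(r),np.sin(r),0]); x=np.array([0,0,-1.]); zz=np.cross(x,y)
            k=1/(n-i); D=(g-p)*k
            s=np.round([D@x/30,D@y/30,D@zz/30],2); t=round(-(ga-a)*k/5,2)
            s=np.clip(s,-1,1); t=max(-1,min(1,t))
            p=p+30*(s[0]*x+s[1]*y+s[2]*zz); a=a-5*t
            rows.append([[float(v)+0 for v in s],t])
    for i in range(0,len(rows),12): print(json.dumps(rows[i:i+12]))
    print(len(rows),p,a)
def st():
    o=ctrl.get_obs(); print(round(o["time_s"],2),o["ee_pos"].round(1),round(yaw(o["eef_rot"]),2),o["eef_rot"][:,0].round(4),o["force"].round(1),o["gripper_width"].round(1),o["q"].round(2))
E
python3 - <<'E'
from plan import *
plan([(300,200,231,0),(440,250,231,9.1),(517.2,263,200,9.1)])
E
```

```text
[[[0.0, -0.82, -0.49], -0.56], [[0.0, -0.8, -0.53], -0.56], [[0.0, -0.77, -0.57], -0.56], [[0.0, -0.74, -0.61], -0.56], [[0.0, -0.71, -0.64], -0.56], [[0.0, -0.68, -0.68], -0.56], [[0.0, -0.65, -0.71], -0.56], [[0.0, -0.61, -0.74], -0.56], [[0.0, -0.58, -0.77], -0.56], [[0.0, -0.54, -0.8], -0.56], [[0.0, -0.5, -0.82], -0.56], [[0.0, -0.46, -0.84], -0.56]]
[[[0.0, -0.41, -0.87], -0.56], [[0.0, -0.37, -0.88], -0.56], [[0.0, -0.33, -0.9], -0.56], [[0.0, -0.28, -0.92], -0.56], [[0.0, -0.24, -0.93], -0.56], [[0.0, -0.19, -0.94], -0.56], [[0.0, -0.15, -0.95], -0.56], [[0.0, -0.1, -0.95], -0.56], [[0.0, -0.05, -0.96], -0.57], [[0.0, -0.01, -0.96], -0.56], [[-0.01, 0.04, -0.96], -0.57], [[0.0, 0.09, -0.96], -0.56]]
[[[0.0, 0.78, -0.28], -0.3], [[0.0, 0.78, -0.26], -0.3], [[0.0, 0.79, -0.24], -0.31], [[0.0, 0.8, -0.21], -0.3], [[0.0, 0.8, -0.19], -0.31], [[0.0, 0.81, -0.17], -0.3], [[0.34, 0.87, -0.01], -0.0], [[0.35, 0.87, -0.01], -0.0], [[0.34, 0.87, 0.0], -0.0]]
33 [517.30975728 262.88403381 200.01921059] 9.07968206857222
```

Call:
drive_tool:
  steps:
    - [[0, -0.82, -0.49], -0.56]
    - [[0, -0.8, -0.53], -0.56]
    - [[0, -0.77, -0.57], -0.56]
    - [[0, -0.74, -0.61], -0.56]
    - [[0, -0.71, -0.64], -0.56]
    - [[0, -0.68, -0.68], -0.56]
    - [[0, -0.65, -0.71], -0.56]
    - [[0, -0.61, -0.74], -0.56]
    - [[0, -0.58, -0.77], -0.56]
    - [[0, -0.54, -0.8], -0.56]
    - [[0, -0.5, -0.82], -0.56]
    - [[0, -0.46, -0.84], -0.56]

```text
time_s: 1.6
ee_pos: [251.0, -141.3, 231.1]
eef_rot: [[-0.0, 0.832, -0.554], [0.0, -0.554, -0.832], [-1.0, -0.0, -0.0]]
force: [0.0, -0.9, 0.5]
gripper_width: 85.4
```

Call:
drive_tool:
  steps:
    - [[0, -0.41, -0.87], -0.56]
    - [[0, -0.37, -0.88], -0.56]
    - [[0, -0.33, -0.9], -0.56]
    - [[0, -0.28, -0.92], -0.56]
    - [[0, -0.24, -0.93], -0.56]
    - [[0, -0.19, -0.94], -0.56]
    - [[0, -0.15, -0.95], -0.56]
    - [[0, -0.1, -0.95], -0.56]
    - [[0, -0.05, -0.96], -0.57]
    - [[0, -0.01, -0.96], -0.56]
    - [[0, 0.04, -0.96], -0.57]
    - [[0, 0.09, -0.96], -0.56]

```text
time_s: 3.1
ee_pos: [300.0, 200.7, 231.0]
eef_rot: [[-0.0, 1.0, 0.002], [-0.0, 0.002, -1.0], [-1.0, -0.0, 0.0]]
force: [0.8, -0.9, -0.3]
gripper_width: 85.4
```

```bash
python3 - <<'E'
from plan import *
st()
plan([(440,250,231,9.1),(517.2,263,200,9.1)])
from h import *
s=ctrl.snapshot("side");cv2.imwrite("pics/s1.png",s["frame"][:,:,::-1]);pickle.dump(s,open("s1.pkl","wb"))
E
```

```text
Traceback (most recent call last):
  File "plan.py", line 22, in st
    o=ctrl.get_obs(); print(round(o["time_s"],2),o["ee_pos"].round(1),round(yaw(o["eef_rot"]),2),o["eef_rot"][:,0].round(4),o["force"].round(1),o["gripper_width"].round(1),o["q"].round(2))
                                                                                                                                                ^^^^^^^^^^^^^^^^^^^^^^^^
AttributeError: 'float' object has no attribute 'round'
```

Motion tracks well. I'll fix the print and go on.

```bash
sed -i 's/o\["gripper_width"\].round(1)/round(o["gripper_width"],1)/' plan.py; python3 - <<'E'
from plan import *
st()
plan([(440,250,231,9.1),(517.2,263,200,9.1)])
from h import *
s=ctrl.snapshot("side");cv2.imwrite("pics/s1.png",s["frame"][:,:,::-1]);pickle.dump(s,open("s1.pkl","wb"))
E
```

```text
3.1 [300.  200.7 231. ] 0.09 [-3.e-04 -3.e-04 -1.e+00] [ 0.8 -0.9 -0.3] 85.4 [ 0.59 -0.18 -0.34  1.42 -0.    2.16]
[[[0.0, 0.78, -0.27], -0.3], [[0.0, 0.78, -0.25], -0.3], [[0.0, 0.79, -0.23], -0.3], [[0.0, 0.8, -0.21], -0.3], [[0.0, 0.8, -0.19], -0.3], [[0.0, 0.81, -0.18], -0.3], [[0.34, 0.87, -0.01], -0.0], [[0.35, 0.87, 0.0], -0.0], [[0.34, 0.87, -0.01], -0.0]]
9 [517.17747441 263.07069074 200.13563951] 9.088740395519903
```

```bash
sleep 1
```

```text
(no output)
```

View pics/s1.png

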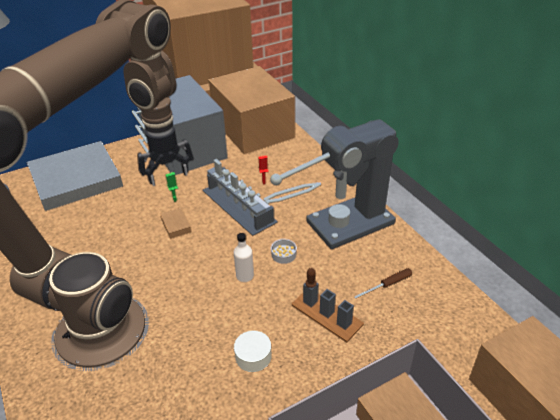

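The side view now shows the rail (240,195) and the empty tubes (328,302) and (345,314). I'll check the estimates against this view.

```bash
python3 - <<'E'
from h import *
s=pickle.load(open("s1.pkl","rb"))
f=s["frame"][:,:,::-1]
def draw(x0,y0,x1,y1,k,items,name):
    big=cv2.resize(f[y0:y1,x0:x1],None,fx=k,fy=k,interpolation=cv2.INTER_CUBIC)
    for c,yawd,hx,hy,z in items:
        a=np.radians(yawd);ex=np.array([np.cos(a),np.sin(a)]);ey=np.array([-ex[1],ex[0]])
        Q=np.array([np.r_[c+sx*hx*ex+sy*hy*ey,z] for sx,sy in((1,1),(1,-1),(-1,-1),(-1,1))])
        cv2.polylines(big,[((proj(s,Q)+.5-[x0,y0])*k).astype(int)],True,(0,255,0),1)
    cv2.imwrite(name,big)
a=np.radians(9.1);ey=np.array([-np.sin(a),np.cos(a)]);c=np.array([517.2,263.])
draw(200,150,280,235,7,[(c,9.1,6,15,135),(c+92*ey,9.1,6,15,135),(c,9.1,15,15,85),(c+92*ey,9.1,15,15,85)],"pics/f.png")
a=np.radians(19);ey=np.array([-np.sin(a),np.cos(a)]);c=np.array([532,-255.])
draw(285,260,370,345,7,[(c,19,14.5,14.5,84),(c-56*ey,19,14.5,14.5,84),(c,19,10.5,10.5,84),(c-56*ey,19,10.5,10.5,84),(c,19,37.5,92.5,12)],"pics/g.png")
E
sleep 1
```

```text
(no output)
```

View pics/f.png

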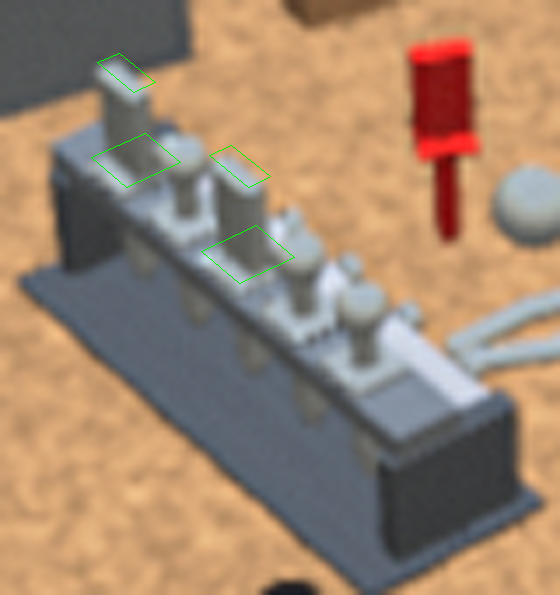

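View pics/g.png

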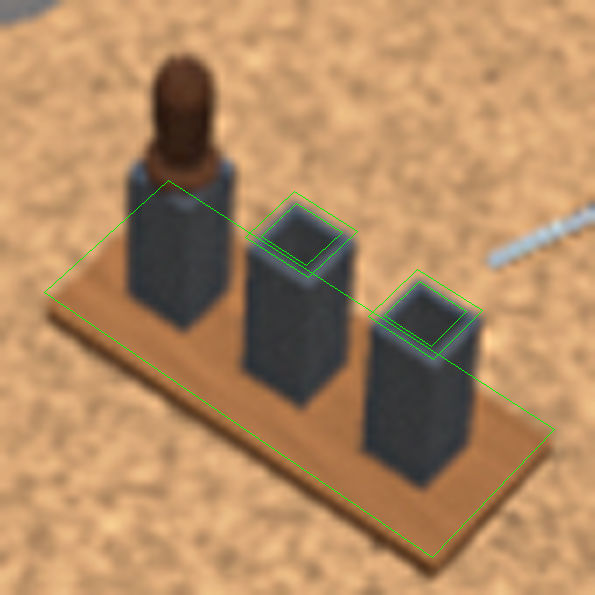

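Call:
drive_tool:
  steps:
    - [[0, 0.78, -0.27], -0.3]
    - [[0, 0.78, -0.25], -0.3]
    - [[0, 0.79, -0.23], -0.3]
    - [[0, 0.8, -0.21], -0.3]
    - [[0, 0.8, -0.19], -0.3]
    - [[0, 0.81, -0.18], -0.3]
    - [[0.34, 0.87, -0.01], 0]
    - [[0.35, 0.87, 0], 0]
    - [[0.34, 0.85, 0.02], 0]
    - [[0.9, 0, 0], 0]
    - [[0.9, 0, 0], 0]
    - [[0, 0, 0], 0]

```text
time_s: 4.65
ee_pos: [515.6, 259.8, 143.9]
eef_rot: [[-0.005, 0.988, 0.156], [-0.002, 0.156, -0.988], [-1.0, -0.005, 0.002]]
force: [-0.1, 0.5, 0.5]
gripper_width: 85.4
```

```bash
python3 - <<'E'
from plan import *
from h import *
st()
s=ctrl.snapshot("side");f=s["frame"][:,:,::-1]
cv2.imwrite("pics/s2.png",cv2.resize(f[100:250,170:310],None,fx=5,fy=5,interpolation=2)[:600+150])
cv2.imwrite("pics/s2.png",cv2.resize(f[120:240,180:300],None,fx=5,fy=5,interpolation=2))
E
```

```text
4.65 [515.6 259.8 143.9] 8.96 [-0.0047 -0.0023 -1.    ] [-0.1  0.5  0.5] 85.4 [ 0.47  0.24 -0.09  1.24  0.    1.88]
```

```bash
sleep 1
```

```text
(no output)
```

View pics/s2.png

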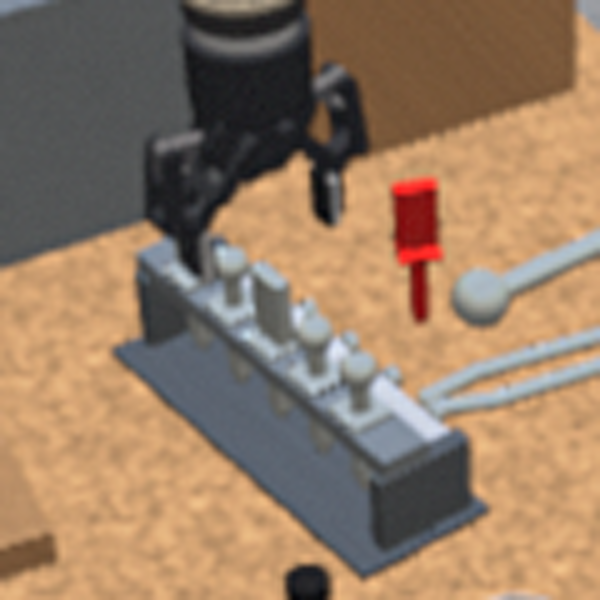

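Call:
drive_tool:
  steps:
    - [[0.6, 0.05, -0.04], 0]
    - [[0.6, 0, 0], 0]
    - [[0.5, 0, 0], 0]
    - [[0, 0, 0], 0]

```text
time_s: 5.2
ee_pos: [517.6, 261.9, 94.2]
eef_rot: [[-0.002, 0.988, 0.156], [-0.001, 0.156, -0.988], [-1.0, -0.002, 0.001]]
force: [-0.2, 0.3, 0.1]
gripper_width: 85.4
```

```bash
python3 - <<'E'
from plan import *
from h import *
st()
s=ctrl.snapshot("side");f=s["frame"][:,:,::-1]
cv2.imwrite("pics/s3.png",cv2.resize(f[130:230,190:290],None,fx=6,fy=6,interpolation=2))
E
sleep 1
```

```text
5.2 [517.6 261.9  94.2] 8.98 [-1.8e-03 -9.0e-04 -1.0e+00] [-0.2  0.3  0.1] 85.4 [ 0.47  0.26 -0.17  1.14  0.    1.88]
```

```bash
sleep 2
```

```text
(no output)
```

View pics/s3.png

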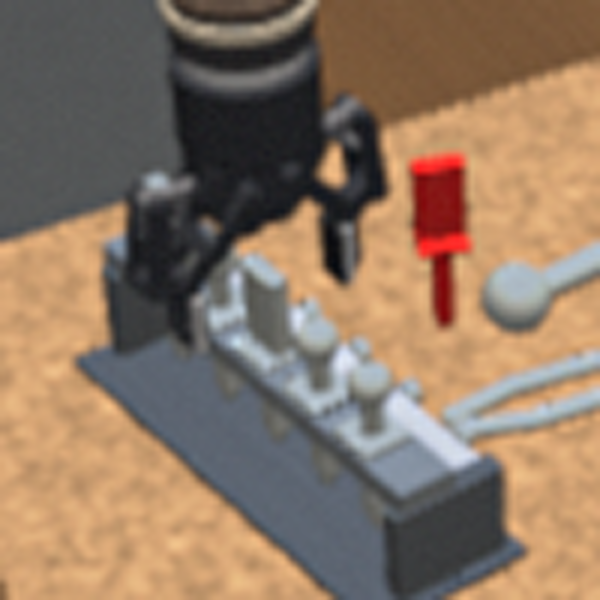

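Call:
drive_tool:
  steps:
    - [[0.08, 0, 0], 0]
    - [[0, 0, 0], 0]
    - [[0, 0, 0], 0]
    - [[0, 0, 0], 0]
    - [[0, 0, 0], 0]
    - [[0, 0, 0], 0]
  jaw: 18

```text
time_s: 6.0
ee_pos: [518.3, 262.2, 93.0]
eef_rot: [[0.0, 0.988, 0.156], [0.0, 0.156, -0.988], [-1.0, 0.0, -0.0]]
force: [-0.8, -0.3, 0.6]
gripper_width: 17.7
```

Call:
drive_tool:
  steps:
    - [[0, 0, 0], 0]
    - [[0, 0, 0], 0]
    - [[0, 0, 0], 0]
    - [[0, 0, 0], 0]
  jaw: 4

```text
time_s: 6.5
ee_pos: [518.4, 262.2, 93.1]
eef_rot: [[0.0, 0.988, 0.156], [0.0, 0.156, -0.988], [-1.0, 0.0, -0.0]]
force: [-0.3, 0.1, 1.3]
gripper_width: 11.3
```

Gripped on the 12 mm blade with almost no side force, so I'll pull straight up.

Call:
drive_tool:
  steps:
    - [[-0.15, 0, 0], 0]
    - [[-0.2, 0, 0], 0]
    - [[-0.3, 0, 0], 0]
    - [[-0.4, 0, 0], 0]
    - [[-0.5, 0, 0], 0]

```text
time_s: 7.12
ee_pos: [519.0, 262.4, 141.2]
eef_rot: [[0.002, 0.988, 0.156], [0.001, 0.156, -0.988], [-1.0, 0.002, -0.0]]
force: [-0.0, 0.1, -1.1]
gripper_width: 11.1
```

Call:
drive_tool:
  steps:
    - [[-0.7, 0, 0], 0]
    - [[-0.8, 0, 0], 0]
    - [[-0.8, 0, 0], 0]
    - [[-0.6, 0, 0], 0]
    - [[0, 0, 0], 0]

```text
time_s: 7.75
ee_pos: [519.7, 262.7, 229.6]
eef_rot: [[0.005, 0.988, 0.156], [0.002, 0.156, -0.988], [-1.0, 0.006, -0.002]]
force: [-0.7, 0.7, -1.4]
gripper_width: 11.3
```

```bash
python3 - <<'E'
from plan import *
from h import *
st()
s=ctrl.snapshot("side");f=s["frame"][:,:,::-1]
cv2.imwrite("pics/s4.png",cv2.resize(f[110:230,180:300],None,fx=5,fy=5,interpolation=2))
E
```

```text
7.75 [519.7 262.7 229.6] 8.97 [ 0.0052  0.0023 -1.    ] [-0.7  0.7 -1.4] 11.3 [ 0.47  0.23  0.08  1.42 -0.    1.88]
```

```bash
sleep 2
```

```text
(no output)
```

View pics/s4.png

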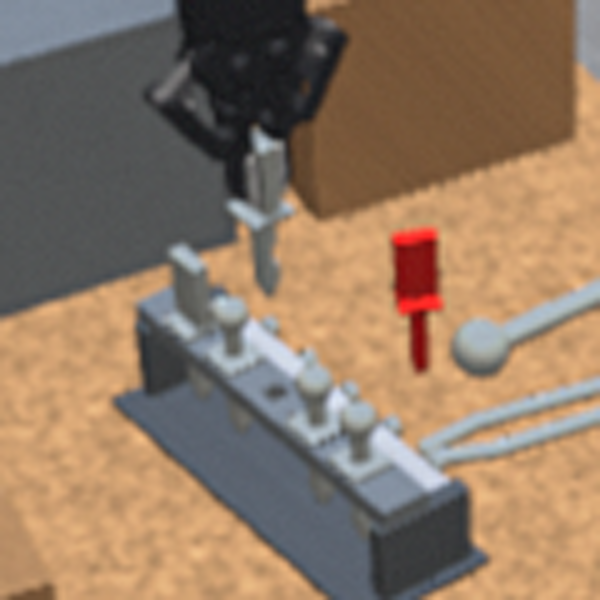

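```bash
python3 - <<'E'
from plan import *
plan([(350,160,230,12),(310,0,230,14),(370,-180,230,17),(532.5,-255.8,215,19)],28.5)
E
```

```text
[[[-0.01, -0.87, 0.36], -0.09], [[-0.01, -0.87, 0.35], -0.09], [[-0.01, -0.88, 0.34], -0.09], [[-0.01, -0.88, 0.34], -0.08], [[-0.01, -0.88, 0.33], -0.09], [[-0.01, -0.89, 0.32], -0.08], [[0.0, -0.89, 0.31], -0.09], [[0.0, -0.4, 0.82], -0.07], [[0.0, -0.41, 0.82], -0.07], [[0.0, -0.41, 0.82], -0.06], [[0.0, -0.42, 0.82], -0.07], [[0.0, -0.42, 0.81], -0.06]]
[[[0.0, -0.42, 0.82], -0.07], [[0.0, 0.07, 0.9], -0.09], [[0.0, 0.06, 0.9], -0.08], [[0.0, 0.06, 0.9], -0.09], [[0.0, 0.05, 0.9], -0.08], [[0.0, 0.04, 0.9], -0.09], [[0.0, 0.03, 0.9], -0.08], [[0.0, 0.03, 0.91], -0.09], [[0.07, 0.63, 0.57], -0.06], [[0.07, 0.63, 0.58], -0.06], [[0.07, 0.63, 0.58], -0.06], [[0.07, 0.63, 0.58], -0.05]]
[[[0.07, 0.62, 0.58], -0.06], [[0.07, 0.62, 0.59], -0.05], [[0.08, 0.62, 0.59], -0.06]]
27 [ 532.55219175 -255.83415581  214.8599895 ] 19.021415697732884
```

Call:
drive_tool:
  steps:
    - [[0, -0.87, 0.36], -0.09]
    - [[0, -0.87, 0.35], -0.09]
    - [[0, -0.88, 0.34], -0.09]
    - [[0, -0.88, 0.34], -0.08]
    - [[0, -0.88, 0.33], -0.09]
    - [[0, -0.89, 0.32], -0.08]
    - [[0, -0.89, 0.31], -0.09]
    - [[0, -0.4, 0.82], -0.07]
    - [[0, -0.41, 0.82], -0.07]
    - [[0, -0.41, 0.82], -0.06]
    - [[0, -0.42, 0.82], -0.07]
    - [[0, -0.42, 0.81], -0.06]

```text
time_s: 9.3
ee_pos: [315.2, 25.6, 226.0]
eef_rot: [[-0.0, 0.972, 0.237], [-0.0, 0.237, -0.972], [-1.0, -0.0, 0.0]]
force: [0.7, 1.1, -1.8]
gripper_width: 11.4
```

Call:
drive_tool:
  steps:
    - [[0, -0.42, 0.82], -0.07]
    - [[0, 0.07, 0.9], -0.09]
    - [[0, 0.06, 0.9], -0.08]
    - [[0, 0.06, 0.9], -0.09]
    - [[0, 0.05, 0.9], -0.08]
    - [[0, 0.04, 0.9], -0.09]
    - [[0, 0.03, 0.9], -0.08]
    - [[0, 0.03, 0.91], -0.09]
    - [[0, 0.63, 0.57], -0.06]
    - [[0, 0.63, 0.58], -0.06]
    - [[0, 0.63, 0.58], -0.06]
    - [[0, 0.63, 0.58], -0.05]

```text
time_s: 10.8
ee_pos: [462.6, -224.1, 225.8]
eef_rot: [[-0.001, 0.95, 0.312], [0.0, 0.312, -0.95], [-1.0, -0.001, -0.0]]
force: [0.2, 0.7, -1.1]
gripper_width: 11.2
```

Call:
drive_tool:
  steps:
    - [[0, 0.62, 0.58], -0.06]
    - [[0, 0.62, 0.59], -0.05]
    - [[0, 0.62, 0.59], -0.06]
    - [[0.6, 0, 0], 0]
    - [[0.5, 0, 0], 0]
    - [[0, 0, 0], 0]
    - [[0, 0, 0], 0]

```text
time_s: 11.68
ee_pos: [531.6, -256.1, 193.9]
eef_rot: [[0.0, 0.945, 0.326], [-0.0, 0.326, -0.945], [-1.0, 0.0, 0.0]]
force: [0.2, -0.3, -0.7]
gripper_width: 11.3
```

```bash
python3 - <<'E'
from plan import *
from h import *
st()
for n in("side","top"):
    s=ctrl.snapshot(n);f=s["frame"][:,:,::-1];pickle.dump(s,open(f"{n}5.pkl","wb"))
    a=f[230:350,270:390] if n=="side" else f[190:290,330:430]
    cv2.imwrite(f"pics/{n}5.png",cv2.resize(a,(600,600),interpolation=2))
E
```

```text
11.68 [ 531.6 -256.1  193.9] 19.03 [ 3.e-04 -2.e-04 -1.e+00] [ 0.2 -0.3 -0.7] 11.3 [-0.45  0.25  0.03  1.35 -0.    0.79]
```

```bash
sleep 2
```

```text
(no output)
```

View pics/side5.png

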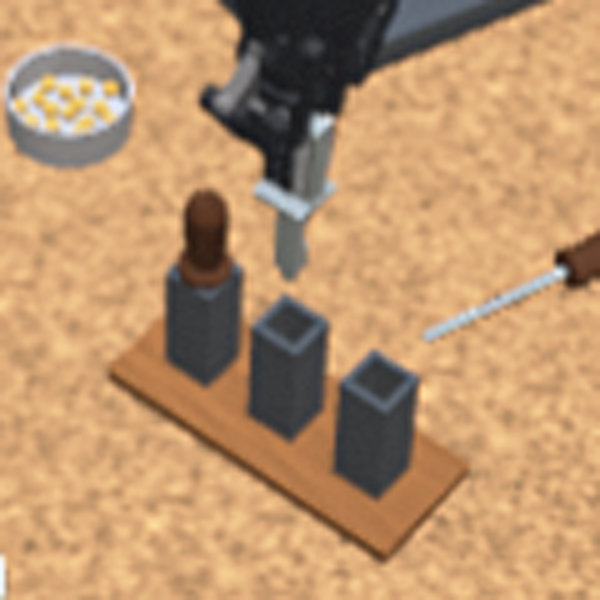

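View pics/top5.png

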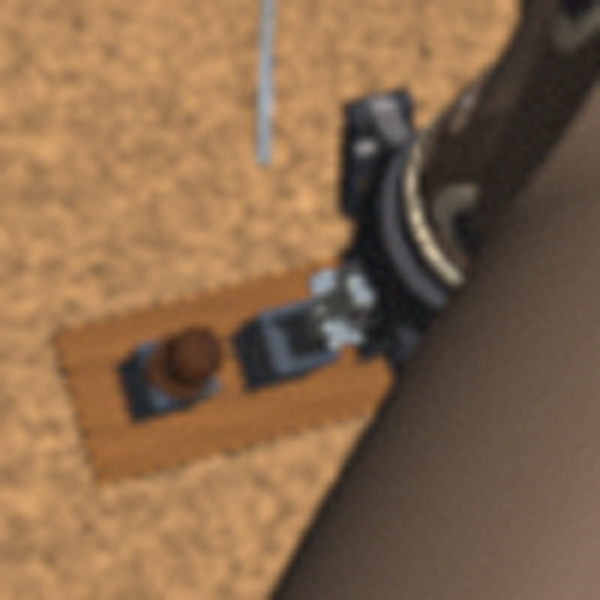

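```bash
python3 - <<'E'
from h import *
np.set_printoptions(precision=1,suppress=True)
s=pickle.load(open("side5.pkl","rb"))
for u,v,z in((290,277,121),(289,325,84),(379,380,84)):
    print(w(s,[[270+u/5-.5,230+v/5-.5]],z=z))
# collar: corner px
print(w(s,[[270+295/5-.5,230+200/5-.5]],z=181))
E
```

```text
[[ 527.6 -258.7  121. ]]
[[ 528.6 -258.9   84. ]]
[[ 548.1 -311.2   84. ]]
[[ 525.8 -261.6  181. ]]
```

Nose and tube mouth agree to within 1 mm in the side view, so I'll lower the punch in.

Call:
drive_tool:
  steps:
    - [[0.4, 0.03, 0], 0]
    - [[0.4, 0, 0], 0]
    - [[0.4, 0, 0], 0]
    - [[0.4, 0, 0], 0]
    - [[0.4, 0, 0], 0]
    - [[0, 0, 0], 0]

```text
time_s: 12.52
ee_pos: [532.0, -255.5, 132.1]
eef_rot: [[-0.002, 0.945, 0.326], [0.001, 0.326, -0.945], [-1.0, -0.002, -0.002]]
force: [0.2, 0.4, -1.3]
gripper_width: 11.3
```

Call:
drive_tool:
  steps:
    - [[0.4, 0, 0], 0]
    - [[0.3, 0, 0], 0]
    - [[0.2, 0, 0], 0]
    - [[0.1, 0, 0], 0]
    - [[0, 0, 0], 0]
    - [[0, 0, 0], 0]

```text
time_s: 13.28
ee_pos: [532.8, -255.9, 103.8]
eef_rot: [[0.0, 0.945, 0.326], [-0.0, 0.326, -0.945], [-1.0, 0.0, 0.0]]
force: [-0.3, 0.2, -0.8]
gripper_width: 11.3
```

Call:
drive_tool:
  steps:
    - [[0.1, 0, 0], 0]
    - [[0.08, 0, 0], 0]
    - [[0, 0, 0], 0]
    - [[0, 0, 0], 0]

```text
time_s: 13.78
ee_pos: [532.6, -255.9, 98.1]
eef_rot: [[-0.0, 0.945, 0.326], [-0.0, 0.326, -0.945], [-1.0, -0.0, 0.0]]
force: [-0.1, 0.2, -1.2]
gripper_width: 10.9
```

Call:
drive_tool:
  steps:
    - [[0.04, 0, 0], 0]
    - [[0, 0, 0], 0]
    - [[0, 0, 0], 0]

```text
time_s: 14.15
ee_pos: [532.8, -255.9, 97.1]
eef_rot: [[0.0, 0.945, 0.326], [-0.0, 0.326, -0.945], [-1.0, 0.0, 0.0]]
force: [1.0, -0.3, 0.9]
gripper_width: 11.2
```

```bash
python3 - <<'E'
from plan import *
from h import *
st()
s=ctrl.snapshot("side");f=s["frame"][:,:,::-1]
cv2.imwrite(f"pics/side6.png",cv2.resize(f[230:350,270:390],(600,600),interpolation=2))
E
```

```text
14.15 [ 532.8 -255.9   97.1] 19.03 [ 4.e-04 -1.e-04 -1.e+00] [ 1.  -0.3  0.9] 11.2 [-0.45  0.28 -0.14  1.15  0.    0.79]
```

```bash
sleep 2
```

```text
(no output)
```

View pics/side6.png

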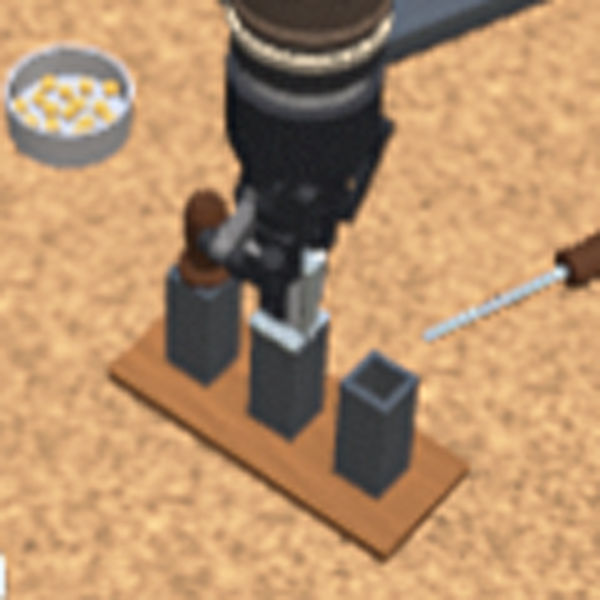

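Call:
drive_tool:
  steps:
    - [[0, 0, 0], 0]
    - [[0, 0, 0], 0]
    - [[0, 0, 0], 0]
    - [[0, 0, 0], 0]
  jaw: 50

```text
time_s: 14.7
ee_pos: [532.6, -255.9, 96.9]
eef_rot: [[0.0, 0.945, 0.326], [-0.0, 0.326, -0.945], [-1.0, -0.0, 0.0]]
force: [0.3, -0.1, -0.4]
gripper_width: 50.1
```

Call:
drive_tool:
  steps:
    - [[-0.3, 0, 0], 0]
    - [[-0.7, 0, 0], 0]
    - [[-1, 0, 0], 0]
    - [[-1, 0, 0], 0]
    - [[-1, 0, 0], 0]
    - [[-0.5, 0, 0], 0]

```text
time_s: 15.45
ee_pos: [533.2, -256.1, 234.3]
eef_rot: [[0.003, 0.945, 0.326], [-0.001, 0.326, -0.945], [-1.0, 0.002, 0.002]]
force: [-0.2, -0.8, -0.2]
gripper_width: 49.6
```

```bash
python3 - <<'E'
from plan import *
from h import *
st()
s=ctrl.snapshot("side");f=s["frame"][:,:,::-1]
cv2.imwrite(f"pics/side7.png",cv2.resize(f[230:350,270:390],(600,600),interpolation=2))
plan([(370,-180,231,17),(310,0,231,14),(350,200,231,12),(420,310,231,9.1),(503.4,353.5,205,9.1),(503.4,353.5,145,9.1)],28.5)
E
```

```text
15.45 [ 533.2 -256.1  234.3] 19.03 [ 0.0026 -0.0013 -1.    ] [-0.2 -0.8 -0.2] 49.6 [-0.45  0.25  0.12  1.44 -0.    0.79]
[[[0.02, -0.62, -0.6], 0.06], [[0.02, -0.62, -0.59], 0.06], [[0.02, -0.62, -0.59], 0.06], [[0.02, -0.63, -0.59], 0.06], [[0.02, -0.63, -0.58], 0.06], [[0.02, -0.63, -0.58], 0.05], [[0.03, -0.64, -0.58], 0.06], [[0.0, -0.02, -0.9], 0.09], [[0.0, -0.03, -0.9], 0.08], [[0.0, -0.04, -0.9], 0.09], [[0.0, -0.04, -0.9], 0.08], [[0.0, -0.05, -0.91], 0.09]]
[[[0.0, -0.06, -0.9], 0.08], [[0.0, -0.06, -0.91], 0.09], [[0.0, 0.36, -0.77], 0.05], [[0.0, 0.36, -0.77], 0.05], [[0.0, 0.36, -0.77], 0.05], [[0.0, 0.35, -0.77], 0.05], [[0.0, 0.35, -0.77], 0.05], [[0.0, 0.35, -0.78], 0.05], [[0.0, 0.34, -0.78], 0.05], [[0.0, 0.34, -0.78], 0.05], [[0.0, 0.61, -0.62], 0.12], [[0.0, 0.6, -0.63], 0.11]]
[[[0.0, 0.6, -0.63], 0.12], [[0.0, 0.59, -0.64], 0.11], [[0.0, 0.58, -0.64], 0.12], [[0.22, 0.74, -0.25], -0.0], [[0.21, 0.74, -0.25], -0.0], [[0.22, 0.75, -0.25], -0.0], [[0.21, 0.74, -0.24], -0.0], [[0.67, 0.0, 0.0], -0.0], [[0.67, 0.0, 0.0], -0.0], [[0.66, 0.0, 0.0], -0.0]]
34 [503.28380926 353.37329686 145.12305462] 9.078433811685935
```

```bash
sleep 2
```

```text
(no output)
```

View pics/side7.png

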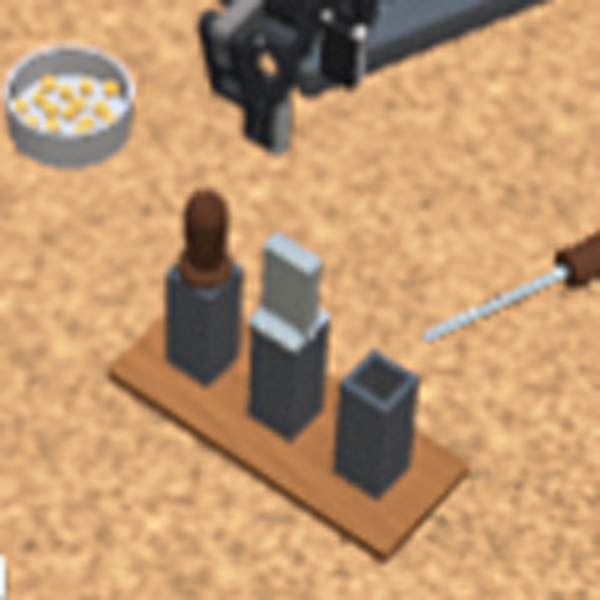

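The first punch stands in the centre tube with its collar on the rim. Going back for the second.

Call:
drive_tool:
  steps:
    - [[0.02, -0.62, -0.6], 0.06]
    - [[0.02, -0.62, -0.59], 0.06]
    - [[0.02, -0.62, -0.59], 0.06]
    - [[0.02, -0.63, -0.59], 0.06]
    - [[0.02, -0.63, -0.58], 0.06]
    - [[0.02, -0.63, -0.58], 0.05]
    - [[0.03, -0.64, -0.58], 0.06]
    - [[0, -0.02, -0.9], 0.09]
    - [[0, -0.03, -0.9], 0.08]
    - [[0, -0.04, -0.9], 0.09]
    - [[0, -0.04, -0.9], 0.08]
    - [[0, -0.05, -0.91], 0.09]
  jaw: 70

```text
time_s: 17.0
ee_pos: [325.6, -50.4, 226.6]
eef_rot: [[-0.001, 0.967, 0.255], [0.0, 0.255, -0.967], [-1.0, -0.001, -0.0]]
force: [0.1, 1.6, 0.6]
gripper_width: 69.7
```

Call:
drive_tool:
  steps:
    - [[0, -0.06, -0.9], 0.08]
    - [[0, -0.06, -0.91], 0.09]
    - [[0, 0.36, -0.77], 0.05]
    - [[0, 0.36, -0.77], 0.05]
    - [[0, 0.36, -0.77], 0.05]
    - [[0, 0.35, -0.77], 0.05]
    - [[0, 0.35, -0.77], 0.05]
    - [[0, 0.35, -0.78], 0.05]
    - [[0, 0.34, -0.78], 0.05]
    - [[0, 0.34, -0.78], 0.05]
    - [[0, 0.61, -0.62], 0.12]
    - [[0, 0.6, -0.63], 0.11]

```text
time_s: 18.5
ee_pos: [377.1, 245.2, 226.6]
eef_rot: [[-0.001, 0.982, 0.188], [-0.001, 0.188, -0.982], [-1.0, -0.001, 0.0]]
force: [0.1, 0.3, 0.6]
gripper_width: 70.1
```

Call:
drive_tool:
  steps:
    - [[0, 0.6, -0.63], 0.12]
    - [[0, 0.59, -0.64], 0.11]
    - [[0, 0.58, -0.64], 0.12]
    - [[0.22, 0.74, -0.25], 0]
    - [[0.21, 0.74, -0.25], 0]
    - [[0.22, 0.75, -0.25], 0]
    - [[0.21, 0.74, -0.24], 0]
    - [[0.67, 0, 0], 0]
    - [[0.67, 0, 0], 0]
    - [[0.66, 0, 0], 0]
    - [[0, 0, 0], 0]
    - [[0, 0, 0], 0]

```text
time_s: 20.0
ee_pos: [502.5, 353.8, 141.9]
eef_rot: [[0.0, 0.987, 0.158], [-0.0, 0.158, -0.987], [-1.0, 0.0, 0.0]]
force: [-0.3, -0.2, -0.1]
gripper_width: 70.2
```

```bash
python3 - <<'E'
from plan import *
from h import *
st()
s=ctrl.snapshot("side");f=s["frame"][:,:,::-1]
cv2.imwrite(f"pics/side8.png",cv2.resize(f[120:240,170:290],(600,600),interpolation=2))
E
```

```text
20.0 [502.5 353.8 141.9] 9.08 [ 1.e-04 -0.e+00 -1.e+00] [-0.3 -0.2 -0.1] 70.2 [ 0.61  0.31 -0.01  1.26 -0.    2.03]
```

```bash
sleep 2
```

```text
(no output)
```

View pics/side8.png

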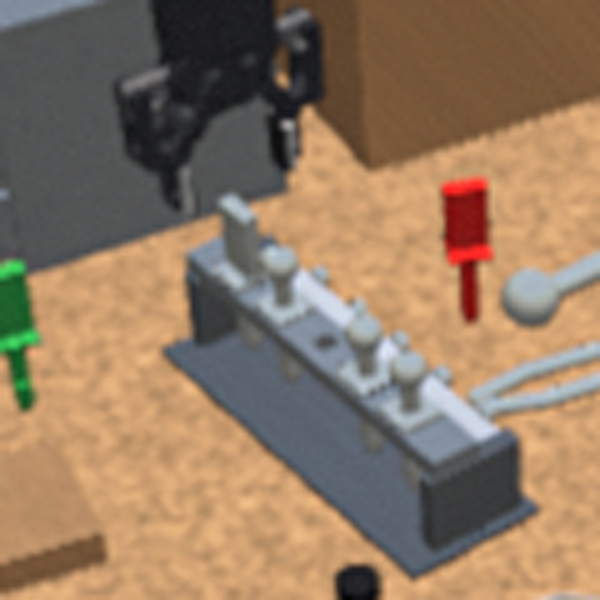

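Call:
drive_tool:
  steps:
    - [[0.6, 0.04, 0], 0]
    - [[0.6, 0, 0], 0]
    - [[0.43, 0, 0], 0]
    - [[0, 0, 0], 0]
    - [[0, 0, 0], 0]

```text
time_s: 20.68
ee_pos: [503.9, 354.1, 93.1]
eef_rot: [[0.001, 0.987, 0.158], [0.0, 0.158, -0.987], [-1.0, 0.001, -0.0]]
force: [0.2, -0.0, -0.6]
gripper_width: 70.2
```

```bash
python3 - <<'E'
from plan import *
from h import *
st()
s=ctrl.snapshot("side");f=s["frame"][:,:,::-1]
cv2.imwrite(f"pics/side9.png",cv2.resize(f[120:220,170:270],(600,600),interpolation=2))
E
```

```text
20.68 [503.9 354.1  93.1] 9.08 [ 5.e-04  4.e-04 -1.e+00] [ 0.2 -0.  -0.6] 70.2 [ 0.61  0.33 -0.09  1.15 -0.    2.02]
```

```bash
sleep 2
```

```text
(no output)
```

View pics/side9.png

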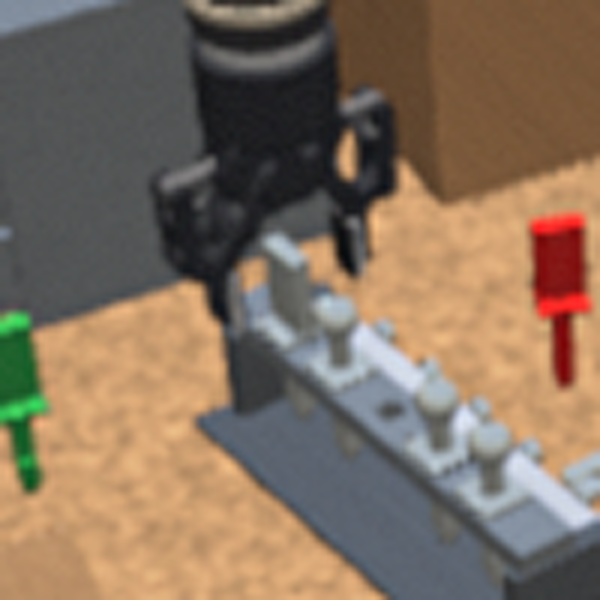

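The blade (288,285) sits between the fingertips (235,325) and (355,270), so I'll close.

Call:
drive_tool:
  steps:
    - [[0, 0, 0], 0]
    - [[0, 0, 0], 0]
    - [[0, 0, 0], 0]
    - [[0, 0, 0], 0]
    - [[0, 0, 0], 0]
  jaw: 18

```text
time_s: 21.35
ee_pos: [503.7, 353.9, 92.7]
eef_rot: [[0.0, 0.987, 0.158], [-0.0, 0.158, -0.987], [-1.0, -0.0, 0.0]]
force: [-0.3, -0.2, -0.1]
gripper_width: 18.1
```

Call:
drive_tool:
  steps:
    - [[0, 0, 0], 0]
    - [[0, 0, 0], 0]
    - [[0, 0, 0], 0]
    - [[0, 0, 0], 0]
  jaw: 4

```text
time_s: 21.85
ee_pos: [503.6, 354.0, 92.8]
eef_rot: [[0.0, 0.987, 0.158], [0.0, 0.158, -0.987], [-1.0, 0.0, -0.0]]
force: [-0.8, 0.4, 1.2]
gripper_width: 11.3
```

Call:
drive_tool:
  steps:
    - [[-0.15, 0, 0], 0]
    - [[-0.2, 0, 0], 0]
    - [[-0.3, 0, 0], 0]
    - [[-0.4, 0, 0], 0]
    - [[-0.5, 0, 0], 0]
    - [[-0.7, 0, 0], 0]
    - [[-0.8, 0, 0], 0]
    - [[-0.8, 0, 0], 0]
    - [[-0.7, 0, 0], 0]
    - [[0, 0, 0], 0]
    - [[0, 0, 0], 0]

```text
time_s: 23.22
ee_pos: [504.0, 353.9, 229.2]
eef_rot: [[0.001, 0.987, 0.158], [0.0, 0.158, -0.987], [-1.0, 0.001, -0.0]]
force: [-0.7, -0.4, -2.2]
gripper_width: 11.4
```

```bash
python3 - <<'E'
from plan import *
from h import *
st()
s=ctrl.snapshot("side");f=s["frame"][:,:,::-1]
cv2.imwrite(f"pics/side10.png",cv2.resize(f[90:210,170:290],(600,600),interpolation=2))
# tube: mid TCP 532.7,-255.9 -> -56 along holder y
a=np.radians(19);g=np.array([532.7,-255.9])-56*np.array([-np.sin(a),np.cos(a)]);print(g)
plan([(380,230,233,12),(315,0,233,14),(370,-200,233,17),(500,-309,233,19),(g[0],g[1],233,19)],28.5)
E
```

```text
23.23 [504.  353.9 229.2] 9.07 [ 8.e-04  2.e-04 -1.e+00] [-0.7 -0.4 -2.2] 11.4 [ 0.61  0.3   0.17  1.44 -0.    2.02]
[ 550.93181665 -308.84904023]
[[[-0.02, -0.67, 0.49], -0.08], [[-0.02, -0.68, 0.48], -0.08], [[-0.02, -0.68, 0.48], -0.09], [[-0.02, -0.69, 0.48], -0.08], [[-0.02, -0.69, 0.47], -0.09], [[-0.02, -0.69, 0.46], -0.08], [[-0.03, -0.69, 0.46], -0.09], [[0.0, -0.41, 0.78], -0.04], [[0.0, -0.42, 0.78], -0.04], [[0.0, -0.42, 0.78], -0.05], [[0.0, -0.42, 0.78], -0.04], [[0.0, -0.42, 0.78], -0.05]]
[[[0.0, -0.43, 0.78], -0.04], [[0.0, -0.43, 0.77], -0.05], [[0.0, -0.44, 0.77], -0.04], [[0.0, -0.43, 0.77], -0.05], [[0.0, 0.02, 0.86], -0.07], [[0.0, 0.01, 0.86], -0.08], [[0.0, 0.01, 0.87], -0.07], [[0.0, 0.0, 0.86], -0.08], [[0.0, 0.0, 0.87], -0.07], [[0.0, -0.01, 0.86], -0.08], [[0.0, -0.01, 0.87], -0.07], [[0.0, -0.02, 0.86], -0.08]]
[[[0.0, 0.51, 0.79], -0.07], [[0.0, 0.51, 0.79], -0.07], [[0.0, 0.5, 0.8], -0.06], [[0.0, 0.5, 0.8], -0.07], [[0.0, 0.5, 0.8], -0.06], [[0.0, 0.49, 0.81], -0.07], [[0.0, 0.8, 0.28], 0.0], [[0.0, 0.81, 0.27], 0.0]]
32 [ 550.98853811 -308.82444027  233.08576018] 19.02125453045866
```

```bash
sleep 2
```

```text
(no output)
```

View pics/side10.png

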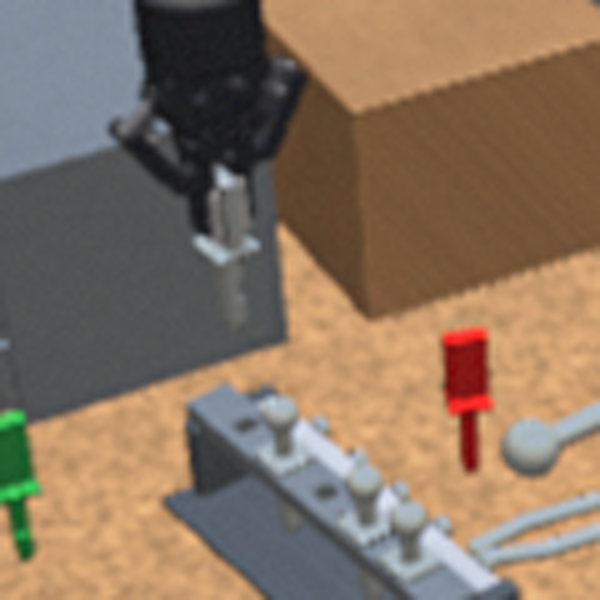

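Call:
drive_tool:
  steps:
    - [[-0.02, -0.67, 0.49], -0.08]
    - [[-0.02, -0.68, 0.48], -0.08]
    - [[-0.02, -0.68, 0.48], -0.09]
    - [[-0.02, -0.69, 0.48], -0.08]
    - [[-0.02, -0.69, 0.47], -0.09]
    - [[-0.02, -0.69, 0.46], -0.08]
    - [[-0.03, -0.69, 0.46], -0.09]
    - [[0, -0.41, 0.78], -0.04]
    - [[0, -0.42, 0.78], -0.04]
    - [[0, -0.42, 0.78], -0.05]
    - [[0, -0.42, 0.78], -0.04]
    - [[0, -0.42, 0.78], -0.05]

```text
time_s: 24.78
ee_pos: [343.4, 101.5, 232.9]
eef_rot: [[-0.001, 0.974, 0.227], [-0.001, 0.227, -0.974], [-1.0, -0.001, 0.0]]
force: [1.2, -0.9, -2.2]
gripper_width: 11.1
```

Call:
drive_tool:
  steps:
    - [[0, -0.43, 0.78], -0.04]
    - [[0, -0.43, 0.77], -0.05]
    - [[0, -0.44, 0.77], -0.04]
    - [[0, -0.43, 0.77], -0.05]
    - [[0, 0.02, 0.86], -0.07]
    - [[0, 0.01, 0.86], -0.08]
    - [[0, 0.01, 0.87], -0.07]
    - [[0, 0, 0.86], -0.08]
    - [[0, 0, 0.87], -0.07]
    - [[0, -0.01, 0.86], -0.08]
    - [[0, -0.01, 0.87], -0.07]
    - [[0, -0.02, 0.86], -0.08]

```text
time_s: 26.28
ee_pos: [369.7, -200.5, 232.8]
eef_rot: [[-0.001, 0.956, 0.293], [0.0, 0.293, -0.956], [-1.0, -0.001, -0.001]]
force: [0.0, -0.1, -2.6]
gripper_width: 11.4
```

Call:
drive_tool:
  steps:
    - [[0, 0.51, 0.79], -0.07]
    - [[0, 0.51, 0.79], -0.07]
    - [[0, 0.5, 0.8], -0.06]
    - [[0, 0.5, 0.8], -0.07]
    - [[0, 0.5, 0.8], -0.06]
    - [[0, 0.49, 0.81], -0.07]
    - [[0, 0.8, 0.28], 0]
    - [[0, 0.81, 0.24], 0]
    - [[0.6, 0, 0], 0]
    - [[0.5, 0, 0], 0]
    - [[0, 0, 0], 0]
    - [[0, 0, 0], 0]

```text
time_s: 27.78
ee_pos: [550.5, -307.9, 201.1]
eef_rot: [[0.0, 0.945, 0.326], [-0.0, 0.326, -0.945], [-1.0, 0.0, 0.0]]
force: [-0.3, 0.3, -2.1]
gripper_width: 11.4
```

```bash
python3 - <<'E'
from plan import *
from h import *
st()
s=ctrl.snapshot("side");f=s["frame"][:,:,::-1];pickle.dump(s,open("side11.pkl","wb"))
cv2.imwrite(f"pics/side11.png",cv2.resize(f[230:350,270:390],(600,600),interpolation=2))
E
```

```text
27.77 [ 550.5 -307.9  201.1] 19.01 [ 1.e-04 -1.e-04 -1.e+00] [-0.3  0.3 -2.1] 11.4 [-0.51  0.33  0.15  1.39 -0.    0.73]
```

```bash
sleep 2
```

```text
(no output)
```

View pics/side11.png

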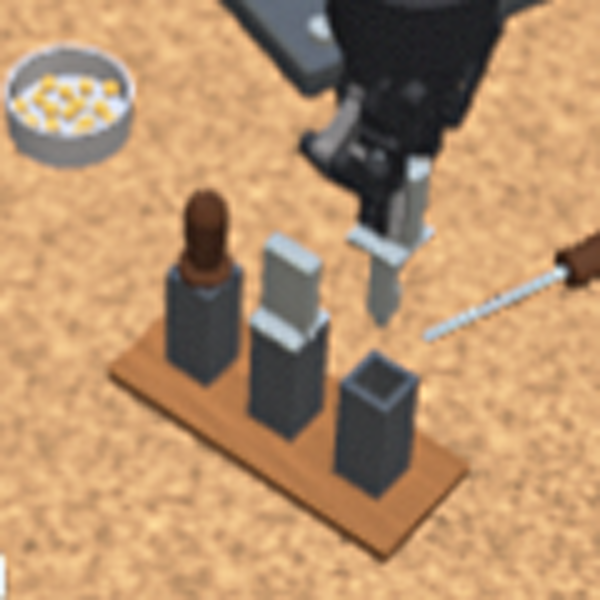

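```bash
python3 - <<'E'
from h import *
np.set_printoptions(precision=1,suppress=True)
s=pickle.load(open("side11.pkl","rb"))
for u,v,z in((381,324,128.3),(379,380,84)):
    print(w(s,[[270+u/5-.5,230+v/5-.5]],z=z))
E
```

```text
[[ 545.9 -311.5  128.3]]
[[ 548.1 -311.2   84. ]]
```

Call:
drive_tool:
  steps:
    - [[0.4, 0.04, 0], 0]
    - [[0.4, 0, 0], 0]
    - [[0.4, 0, 0], 0]
    - [[0.4, 0, 0], 0]
    - [[0.4, 0, 0], 0]
    - [[0.3, 0, 0], 0]
    - [[0, 0, 0], 0]

```text
time_s: 28.7
ee_pos: [551.5, -307.2, 130.7]
eef_rot: [[-0.001, 0.945, 0.326], [0.001, 0.326, -0.945], [-1.0, -0.001, -0.001]]
force: [-0.5, -0.6, -1.8]
gripper_width: 11.5
```

Call:
drive_tool:
  steps:
    - [[0.4, 0, 0], 0]
    - [[0.3, 0, 0], 0]
    - [[0.2, 0, 0], 0]
    - [[0.1, 0, 0], 0]
    - [[0, 0, 0], 0]
    - [[0, 0, 0], 0]

```text
time_s: 29.45
ee_pos: [552.1, -307.6, 102.1]
eef_rot: [[0.001, 0.945, 0.326], [-0.0, 0.326, -0.945], [-1.0, 0.0, 0.0]]
force: [0.4, 0.1, -2.8]
gripper_width: 11.1
```

Call:
drive_tool:
  steps:
    - [[0.08, 0, 0], 0]
    - [[0.06, 0, 0], 0]
    - [[0, 0, 0], 0]
    - [[0, 0, 0], 0]

```text
time_s: 29.95
ee_pos: [551.9, -307.5, 97.5]
eef_rot: [[-0.0, 0.945, 0.326], [-0.0, 0.326, -0.945], [-1.0, -0.0, 0.0]]
force: [1.5, 0.4, -1.9]
gripper_width: 11.0
```

Call:
drive_tool:
  steps:
    - [[0.03, 0, 0], 0]
    - [[0, 0, 0], 0]
    - [[0, 0, 0], 0]

```text
time_s: 30.32
ee_pos: [552.0, -307.5, 96.8]
eef_rot: [[0.0, 0.945, 0.326], [-0.0, 0.326, -0.945], [-1.0, 0.0, 0.0]]
force: [-0.6, -0.7, -1.7]
gripper_width: 11.6
```

```bash
python3 - <<'E'
from plan import *
from h import *
st()
s=ctrl.snapshot("side");f=s["frame"][:,:,::-1]
cv2.imwrite(f"pics/side12.png",cv2.resize(f[250:350,290:390],(600,600),interpolation=2))
E
```

```text
30.32 [ 552.  -307.5   96.8] 19.03 [ 3.e-04 -2.e-04 -1.e+00] [-0.6 -0.7 -1.7] 11.6 [-0.51  0.36 -0.04  1.17 -0.    0.73]
```

```bash
sleep 2
```

```text
(no output)
```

View pics/side12.png

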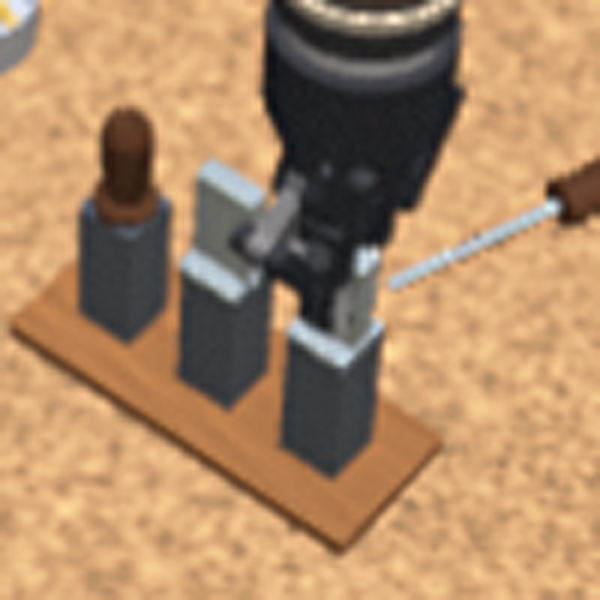

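Call:
drive_tool:
  steps:
    - [[0.04, 0, 0], 0]
    - [[0, 0, 0], 0]
    - [[0, 0, 0], 0]

```text
time_s: 30.75
ee_pos: [552.0, -307.5, 96.8]
eef_rot: [[0.001, 0.945, 0.326], [-0.001, 0.326, -0.945], [-1.0, 0.001, 0.001]]
force: [-3.0, 1.6, 5.4]
gripper_width: 11.5
```

Contact: the height stopped at 96.8 and the force went from -1.7 to +5.4 N. I'll release and retreat.

Call:
drive_tool:
  steps:
    - [[0, 0, 0], 0]
    - [[0, 0, 0], 0]
    - [[0, 0, 0], 0]
    - [[0, 0, 0], 0]
  jaw: 50

```text
time_s: 31.25
ee_pos: [551.9, -307.4, 95.2]
eef_rot: [[-0.0, 0.945, 0.326], [0.0, 0.326, -0.945], [-1.0, -0.0, -0.0]]
force: [-0.4, 0.4, 0.2]
gripper_width: 49.7
```

Call:
drive_tool:
  steps:
    - [[-0.3, 0, 0], 0]
    - [[-0.7, 0, 0], 0]
    - [[-1, 0, 0], 0]
    - [[-1, 0, 0], 0]
    - [[-1, 0, 0], 0]
    - [[-0.5, 0, 0], 0]
    - [[0, -0.9, 0.2], 0]
    - [[0, -0.9, 0.2], 0]
    - [[0, -0.9, 0.2], 0]
    - [[0, -0.9, 0.2], 0]
    - [[0, -0.9, 0.2], 0]
    - [[0, -0.9, 0.2], 0]

```text
time_s: 32.75
ee_pos: [409.6, -394.6, 230.1]
eef_rot: [[-0.0, 0.945, 0.326], [0.0, 0.326, -0.945], [-1.0, -0.0, -0.001]]
force: [0.5, -0.7, -0.7]
gripper_width: 50.0
```

Call:
drive_tool:
  steps:
    - [[0, -0.8, 0.6], 0]
    - [[0, -0.8, 0.6], 0]
    - [[0, -0.8, 0.6], 0]
    - [[0, -0.8, 0.6], 0]
    - [[0, -0.8, 0.6], 0]
    - [[0, 0, 0], 0]

```text
time_s: 33.5
ee_pos: [325.2, -519.6, 229.6]
eef_rot: [[-0.001, 0.946, 0.324], [0.001, 0.324, -0.946], [-1.0, -0.0, -0.001]]
force: [0.8, 0.4, -0.1]
gripper_width: 49.7
```

```bash
python3 - <<'E'
from plan import *
from h import *
st()
for n in("side","top"):
    s=ctrl.snapshot(n);f=s["frame"][:,:,::-1];pickle.dump(s,open(f"{n}13.pkl","wb"))
    cv2.imwrite(f"pics/{n}13.png",f)
    if n=="side": cv2.imwrite(f"pics/side13z.png",cv2.resize(f[250:350,290:390],(600,600),interpolation=2))
    else: cv2.imwrite(f"pics/top13z.png",cv2.resize(f[200:280,120:420],(800,213),interpolation=2))
E
```

```text
33.5 [ 325.2 -519.6  229.6] 18.88 [-7.e-04  8.e-04 -1.e+00] [ 0.8  0.4 -0.1] 49.7 [-1.01  0.3   0.17  1.44 -0.    0.23]
```

```bash
sleep 2
```

```text
(no output)
```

View pics/side13.png

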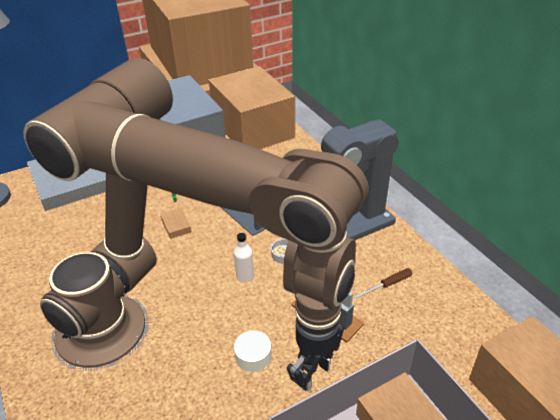

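View pics/side13z.png

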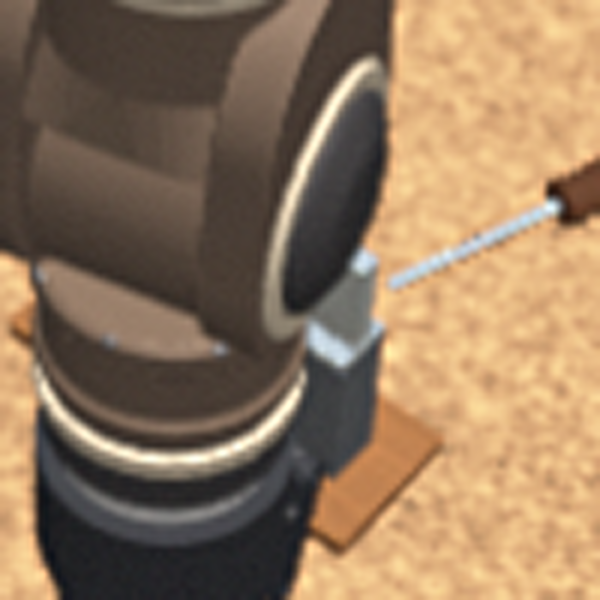

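View pics/top13.png

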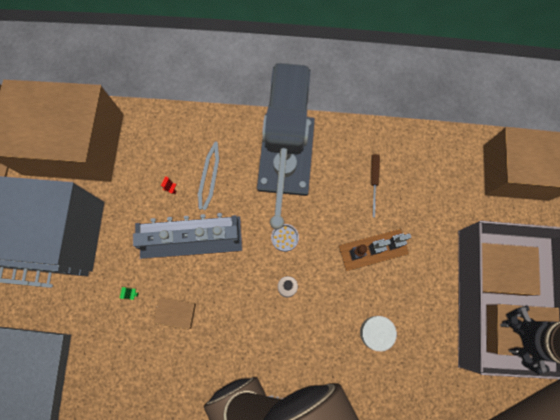

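Both blades now show in the holder at (380,245) and (401,240), and the other things look unmoved. A check of heights and of changes against the first picture:

```bash
python3 - <<'E'
from h import *
np.set_printoptions(precision=1,suppress=True)
a=pickle.load(open("s0.pkl","rb"))["top"];b=pickle.load(open("top13.pkl","rb"))
df=np.abs(a["frame"].astype(int)-b["frame"]).max(2)>40
n,l,st,c=cv2.connectedComponentsWithStats(df.astype(np.uint8))
for i in range(1,n):
    if st[i,4]>8: print("changed",st[i],c[i])
C=cloud(b);z=C[...,2]
H=np.zeros(z.shape,bool);H[225:265,370:415]=1
m=(H&(z>130)&(z<150)).astype(np.uint8)
n,l,st,c=cv2.connectedComponentsWithStats(m)
for i in range(1,n):
    if st[i,4]>8:
        v,u=np.nonzero(l==i);P=w(b,np.c_[u,v],z=139)[:,:2]
        print("blade z",np.median(z[l==i]),P.mean(0),cv2.minAreaRect(P.astype(np.float32)))
E
```

```text
changed [182 232   8   4  21] [185.8 233.6]
changed [142 235   8   5  18] [145.5 237.4]
changed [151 235   5   4  15] [153.1 236.9]
changed [177 235   5   2  10] [179.  235.5]
changed [393 234  18  13 131] [401.6 238.8]
changed [373 239  18  14 135] [381.5 244.5]
changed [ 500  305   60   67 2238] [533.4 339.3]
changed [237 375  40  23 312] [262.9 384. ]
changed [528 379  32  41 260] [546.2 393.6]
changed [ 473  381   74   39 1233] [504.8 400.7]
changed [ 277  383   82   37 2127] [318. 403.]
changed [203 386  24  34 275] [212.3 405.7]
changed [223 391  25  29 177] [231.1 404.6]
changed [252 391  26  27 134] [267.7 401.8]
changed [215 396  10   6  14] [219.3 398.4]
changed [553 412   7   7  18] [556.7 414.9]
blade z 138.7904483826278 [ 550.  -306.4] ((550.26513671875, -306.44122314453125), (12.130359649658203, 32.179893493652344), 20.1900691986084)
blade z 139.3767323091497 [ 530.7 -253.4] ((530.8408813476562, -253.78509521484375), (12.070509910583496, 30.953081130981445), 20.244731903076172)
```

```bash
python3 -c "
from rig import ctrl
print(ctrl.get_obs()['force'], ctrl.sign_off())"
```

```text
the job is handed in; nothing more can be done
[-0.00598145  0.02720889 -0.15930599] None
```

Both flat-headed punches are out of the rail and stand nose down in the two empty tubes of the holder, and the job is handed in at about 34 s of the 72 s allowed. I pulled the one in the middle slot first and put it in the centre tube. The one in the leftmost slot then went into the right-hand tube.

- **Seating:** the blade tops measure 138.8 and 139.4 mm above the table. They should be at 139 mm with the collar on the rim. The blades' positions match the tubes to within about 2 mm.
- **Rest of the table:** comparing the top pictures from before and after, only the two emptied slots, the two filled tubes and the arm itself changed. The round-headed punches, press lever, burnisher, bottle and tin show no change.
- **Forces:** no reading I took passed about 6 N. At hand-in it was about 0.2 N, with the gripper clear of everything.
- **What disagreed or was not seen:** the two cameras differed by about 2 to 3 mm on positions, within the tubes' clearance. In the last side view the arm hid most of the holder, so the final check of the centre punch rests on the top view and an earlier side picture.

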